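# Hold the recessed reset button of the ice maker down with a pick

## Task

The small white ice maker at the back of the worktop has tripped and needs a reset. Pick up the blunt steel pick lying in front of it, put its pin through the small round hole low on the front of the machine and push the reset button inside right down, without forcing it. Finish while still gripping the pick and holding the button down; do not let go, and leave the other things where they are.

Things in the scene. Friction and masses are not known exactly. Their poses are not given: they have to be found in the camera images.
- pick: Blunt steel pick lying level on the flat underside of its wooden handle (60 long, 16 wide, 20 mm high); a straight round steel pin, 6 mm thick, stands out 75 mm from the middle of one end, its axis 10 mm above the underside. About 60 g, mostly handle. Origin: centre of the handle's underside; x along the pin to its tip, z up. It starts with the tip to the left (+y), give or take 45 degrees.
- pick_tip (a point): End of the pick's pin, on its axis: 105 mm along x and 10 mm up from the pick's origin. Same axes as the pick.
- ice_maker: White ice maker, fixed, 130 deep (x), 180 wide (y), 207 mm high, front to the robot, turned up to 0.2 rad. On its front: dark strip with four flat grey discs near the top (dummies), vent slots low on the right, the reset hole low on the left as the robot sees it. Origin: middle of its footprint, z up, x from front to back; front face at x = -65 mm.
- reset_hole (a point): Centre of the mouth of the round reset hole in the front face: 35 mm left of the middle, 75 mm above the worktop. Axes as the ice maker's: x points straight and level into the hole. Hole 18 mm wide with a thin grey bezel ring, too small for fingers. In it sits a grey round push button, 13 mm wide, its face 22 mm behind the mouth.
- reset_button (a joint): How far the reset button is pushed in along x of the hole, in m: 0 out, 0.008 at its stop. It springs back; it takes about 1.4 N to start it and 5 N to hold it at its stop. It works beyond 0.005.
- candle: Tea light, 38 mm wide, 15 mm high; bystander. Origin: centre of its underside.
- matchbox: Matchbox 36 x 53 x 15 mm; bystander. Origin: centre of its underside.
- tin: Food tin, 57 mm wide, 72 mm high; bystander. Origin: centre of its underside.
- salt_mill: Glass salt shaker, 44 mm wide, 90 mm high; bystander. Origin: centre of its underside.
- lemon: Lemon 78 x 55 x 56 mm; bystander. Origin: centre of its underside.
- teaspoon: Steel teaspoon, 130 x 27 x 11 mm, lying flat; bystander. Origin: centre of its underside.

How it is judged (in metres and radians):
On the way, in this order (a step that is already met when the one before it is completed fails the run):
1. the pick is lifted off the worktop in the gripper (height (world z) of pick above 0.03 m and contact force between the fingers and pick above 1 N), for 0.2 s.
2. the pin's tip is in the mouth of the reset hole (x of pick_tip in the frame of reset_hole above 0.003 m and y of pick_tip in the frame of reset_hole between -0.009 and 0.009 m and z of pick_tip in the frame of reset_hole between -0.009 and 0.009 m).
At the end, for the whole second after the job is handed in: Through the last second the fingers grip the pick clear of the worktop (origin over 30 mm up) and at rest, its tip is in the reset hole (over 25 mm deep, within 9 mm of the hole's axis sideways and in height), it bears on the machine with over 1 N, and the button is more than 5 mm down of its 8 mm (all of step 1 and value of joint reset_button above 0.005 m and x of pick_tip in the frame of reset_hole above 0.025 m and y of pick_tip in the frame of reset_hole between -0.009 and 0.009 m and z of pick_tip in the frame of reset_hole between -0.009 and 0.009 m and contact force between pick and ice_maker above 1 N and linear speed of pick below 0.02 m/s); the arm keeps its last pose, push and grip.
It fails at once if the pick is forced against the ice maker (over 30 N) (contact force between pick and ice_maker above 30 N).
It fails at once if a bystander is moved by more than 30 mm (distance of any of candle, matchbox, tin, salt_mill, lemon, teaspoon from where it was at the start of the episode above 0.03 m).
It also fails if it takes over 42 s, if anything falls off the work surface, if the arm or the gripper's body presses on something with over 40 N, if the wrist force passes 120 N, or if a joint passes its speed limit or range.

## Robot

A 7-joint arm with a two-finger parallel gripper is mounted at the origin on a cart in front of the work surface, level with it; the furniture and walls round the work are solid. World frame = base frame: x ahead of the robot, y to its left, z up, the work surface at z = 0. Lengths are in m, angles in degrees, forces in N, time in s.
With the tool pointing down it reaches from about 0.4 to 0.85 m from the base axis. Payload 10.4 kg.
Tool frame: the origin (TCP) lies on the centre line of the jaws, within the pads' length; the fingertips stand 22 mm ahead of it and the grasp point (between the pads) lies 3 mm ahead of it; z points along the fingers, y is the line along which they close (so a half turn about z gives the same grasp; the last joint's range is limited). The gripper opens to 85 mm and grips with 20 to 120 N. Pads are 22 mm wide; open, the fingers measure 114 mm over their backs; the gripper's body (76 mm by 85 mm) begins 54 mm behind the grasp point. The pads swing forward as they close: fully open they stand 13 mm farther back than shut.
Start: joints at [74.622, 19.034, -3.707, 83.658, 1.238, 77.344, -5.071], TCP at [0.152, -0.606, 0.253] pointing down, gripper open.
Joint ranges: [-148.97, 148.97], [-28.65, 121.19], [-84.17, 76.75], [9.2, 138.47], [-72.65, 252.65], [3.7, 117.97], [-149.18, 149.18]. Speed limits (degrees/s): [127.2, 127.2, 159.86, 159.86, 180, 180, 180].

## Interface

Orientations are given as [roll, pitch, yaw] about the fixed x, y, z axes, in that order (R = Rz(yaw) Ry(pitch) Rx(roll)).
In Python, from plant import sense, snapshot, hand_in gives the robot as it stands.
- The arm moves only by the tool step_arm, never from a script. Its argument "plan" is a list of rows, each an object with "dr": the turn, a rotation vector about the tool's x, y, z in a scale on which 1.0 is 360 degrees, a list of three; "offset": the shift along the tool's x, y, z in parts of the range, where 1.0 means 100 cm, a list of three; "hand": the finger opening in m, from 0 to 0.0854. A call has 1 to 20 rows; each row is the pose to reach, as a shift and turn from the pose commanded when the call began, along the tool's axes at that moment; what a row does not reach only later rows make up. A row lasts 1/12 s, in which the tool goes at most 41.7 mm and 7.16 degrees, less where a joint would pass 70% of its speed; a pose out of reach is approached as far as the arm can. Shift and turn numbers lie between -1 and 1, and a call with a number outside is refused. A call with a gripper value outside its range is refused whole. The fingers move at their own pace and stop on an object; the grip force is fixed at half the most. Time passes only in rows, so rows that repeat a pose let the fingers close. It gives the time, the measured TCP pose, the force, the opening and the grip force at its end, in the units of the state.
- sense(): the state, without advancing time (a new reading comes with each control period).
- snapshot(name): name is "side" or "top" or "wrist"; returns a dict with "img" (400x640x3 uint8, blue, green, red), "range_z" (400x640 float32, m along the optical axis (not along the pixel's ray), 0 where there is no reading), "fx", "fy", "cx", "cy" (pixels), "camera_from_world" (4x4, takes a point from world to camera coordinates). Camera axes: x right, y up, looking along -z (the intrinsics and any distortion apply to the point x, -y, -z); pixel columns grow to the right and rows downward; lengths in m; the calibration is good to about 2 mm. A picture is of the moment at which its call begins.
- hand_in(): hands the job in; it is judged then, once.
The state is a dict: "time_s": time; "joint_pos": joint angles; "joint_vel": joint speeds; "joint_torque": joint torques, N m; "tool_pos": TCP position; "tool_rot": TCP orientation; "ft_force": force on the tool from outside, world axes, zero at the start; "ft_torque": the same for the moment, N m; "gripper_width": opening from 0.0 (shut) to 1.0 (fully open); "finger_force": force on a finger pad.
Only numpy, scipy, OpenCV 4.12 (cv2) and the standard library are available. Lean on these libraries where they do the work, as an engineer would, in place of code of your own. Each camera call takes 0.05 s, during which the arm holds its last target. There are 200 camera calls.

## Working session

There is one attempt and no reset: what is moved stays moved. The work goes in short steps, Python scripts to look and compute and a tool call to move; the robot and the scene stay as the last step left them, time stands still between calls to the robot, and variables do not carry over. Pictures are saved under pics/ and viewed, at most 10 in all, crops included, and the job is handed in when it is done.

Besides the shell and the picture viewer there is one more tool, called after "Call:" in YAML: its name, and indented under it one key for each argument. step_arm: Moves the arm, as the interface text tells. Its arguments: {"type":"object","properties":{"plan":{"type":"array"}},"required":["plan"]}

```bash
ls; mkdir -p pics; cat > h.py <<'E'
import numpy as np, cv2
from plant import sense, snapshot, hand_in
def world(s,u,v,z=None):
    """pixel -> world, by range or on plane z"""
    T=np.linalg.inv(s["camera_from_world"])
    d=np.array([(u-s["cx"])/s["fx"],-(v-s["cy"])/s["fy"],-1.])
    D=T[:3,:3]@d; o=T[:3,3]
    t=s["range_z"][int(round(v)),int(round(u))] if z is None else (z-o[2])/D[2]
    return o+t*D
def cloud(s):
    v,u=np.mgrid[:400,:640]; r=s["range_z"].astype(float)
    P=np.stack([(u-s["cx"])/s["fx"]*r,-(v-s["cy"])/s["fy"]*r,-r],-1)
    T=np.linalg.inv(s["camera_from_world"])
    W=P@T[:3,:3].T+T[:3,3]; W[r==0]=np.nan
    return W
E
python3 - <<'E'
from h import *
a=snapshot("top");b=snapshot("side")
for n,s in (("top",a),("side",b)):
    np.savez(n+".npz",**s); cv2.imwrite(f"pics/{n}0.png",s["img"])
    print(n,{k:v for k,v in s.items() if k not in("img","range_z")})
print(sense())
E
```

```text
pics
top {'fx': 471.1314837153632, 'fy': 471.1314837153632, 'cx': 317.81613834148084, 'cy': 196.01435034660463, 'camera_from_world': array([[-0.00733084, -0.9998395 , -0.01634723, -0.05019523],
       [ 0.99193777, -0.00933922,  0.12638135, -0.51701405],
       [-0.12651373, -0.01528896,  0.99184703, -1.31003827],
       [ 0.        ,  0.        ,  0.        ,  1.        ]])}
side {'fx': 413.27268945165054, 'fy': 413.27268945165054, 'cx': 318.0237301951395, 'cy': 198.86701888481923, 'camera_from_world': array([[-1.19834863e-01, -9.92772911e-01, -6.44607716e-03,
         2.32691809e-04],
       [ 8.67519515e-01, -1.07868654e-01,  4.85565902e-01,
        -4.95208924e-01],
       [-4.82752004e-01,  5.25956255e-02,  8.74176300e-01,
        -1.15030354e+00],
       [ 0.00000000e+00,  0.00000000e+00,  0.00000000e+00,
         1.00000000e+00]])}
{'time_s': 0.1, 'joint_pos': array([74.62408288, 19.06995652, -3.70886974, 83.70130038,  1.2374986 ,
       77.34391247, -5.06947159]), 'joint_vel': array([-0.09330017, -0.09881973,  0.04078611, -0.08233858,  0.00914585,
       -0.13179729,  0.0458455 ]), 'joint_torque': array([ 1.38861418e-03, -6.26746559e+01,  4.92950901e-02, -3.92429173e+01,
        1.63460925e-02,  7.01270183e-03,  7.74238316e-06]), 'tool_pos': array([ 0.15199913, -0.60591199,  0.25257719]), 'tool_rot': array([-1.79924731e+02,  2.71608777e-03,  1.40850602e+01]), 'ft_force': array([ 0.02319119,  0.3178337 , -0.29411051]), 'ft_torque': array([0.01507207, 0.00864246, 0.02278749]), 'finger_force': 0.0, 'gripper_width': 0.9997259949868191}
```

View pics/top0.png

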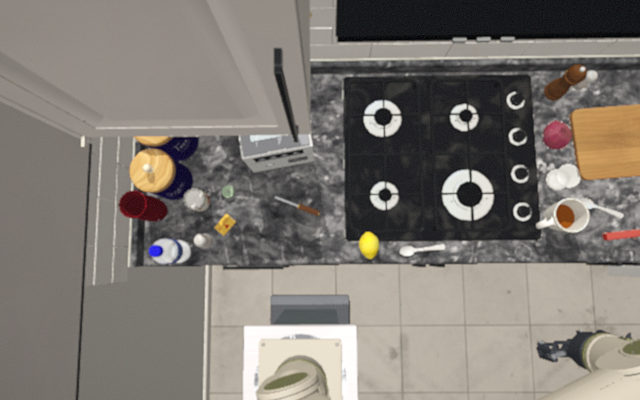

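View pics/side0.png

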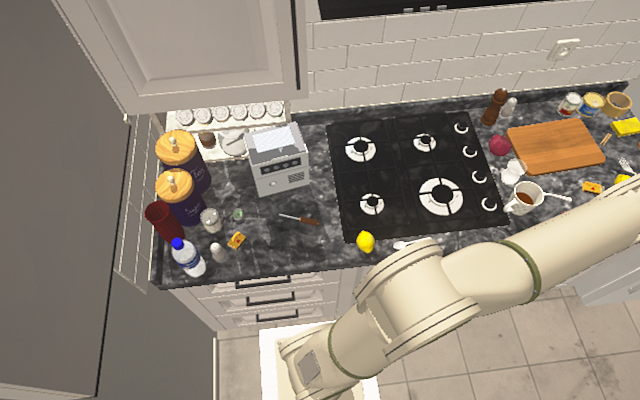

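The top view shows the pick with its tip near (275,197) and its handle near (310,210). The ice maker is around (275,150), under a wall cabinet. The side view shows the machine's front, with the hole low on the left near (263,187).

```bash
python3 - <<'E'
from h import *
S={n:dict(np.load(n+".npz")) for n in("top","side")}
for n,s in S.items():
    W=cloud(s); img=s["img"].astype(int)
    b,g,r=img[...,0],img[...,1],img[...,2]
    near=(abs(W[...,0]-0.5)<.25)&(W[...,2]<.05)&(W[...,2]>-.02)&(abs(W[...,1]-.1)<.25)
    m=near&(r>b+35)&(r<200)&(r>60)
    # handle = brown component biggest
    k,l,st,c=cv2.connectedComponentsWithStats(m.astype(np.uint8))
    for i in range(1,k):
        if st[i,4]>15:
            P=W[l==i]; print(n,"brown",st[i],c[i].round(1),np.median(P,0).round(4), P[:,2].min().round(3),P[:,2].max().round(3), cv2.fitLine(np.argwhere(l==i)[:,::-1].astype(np.float32),2,0,.01,.01).ravel().round(3))
            print(world(s,*c[i],z=.02).round(4))
    # machine front: vertical points
    f=(W[...,2]>.02)&(W[...,2]<.2)&(W[...,1]>.0)&(W[...,1]<.35)&(W[...,0]>.5)&(W[...,0]<.75)&(abs(r-b)<25)&(r>120)
    k,l,st,c=cv2.connectedComponentsWithStats(f.astype(np.uint8))
    i=1+st[1:,4].argmax(); P=W[l==i]; print(n,"front",st[i],P.min(0).round(3),P.max(0).round(3))
    mu=P.mean(0);u=np.linalg.svd(P-mu)[2] if len(P)<3000 else None; print(mu.round(4),u[2].round(4))
    # cabinet
    cab=W[(W[...,2]>.3)&(abs(W[...,1]-.12)<.2)&(W[...,0]>.2)&(b>100)]
    if len(cab): print("cab",np.nanmin(cab,0),np.nanmax(cab,0))
im=S["side"]["img"];cv2.imwrite("pics/s1.png",cv2.resize(im[110:260,190:340],None,fx=4,fy=4,interpolation=2))
im=S["top"]["img"];cv2.imwrite("pics/t1.png",cv2.resize(im[120:250,180:340],None,fx=4,fy=4,interpolation=2))
E
```

```text
top brown [297 204  23  12 116] [308.1 209.3] [ 0.4805 -0.026   0.0198] -0.003 0.028 [  0.936   0.352 308.103 209.31 ]
[ 0.48   -0.0262  0.02  ]
top brown [214 213  22  23 230] [224.8 225.1] [0.4368 0.2123 0.0149] -0.005 0.024 [  0.744  -0.669 224.835 225.074]
[0.4368 0.2125 0.02  ]
top front [242 155  57  17 454] [0.59 0.   0.02] [0.615 0.134 0.199]
[0.6006 0.0783 0.0949] [-9.842e-01 -1.771e-01 -3.000e-04]
cab [ 0.54513136 -0.07908144  0.30065232] [0.91681127 0.31999973 0.9748261 ]
side brown [299 217  20   9 108] [308.4 220.6] [ 0.4754 -0.0255  0.0183] -0.004 0.025 [9.73000e-01 2.32000e-01 3.08417e+02 2.20556e+02]
[ 0.4741 -0.0252  0.02  ]
side brown [227 232  19  18 144] [236.4 240.7] [0.4332 0.2119 0.015 ] -0.004 0.022 [  0.796  -0.605 236.361 240.708]
[0.4309 0.2127 0.02  ]
side front [251 156  46  40 924] [0.588 0.    0.02 ] [0.672 0.147 0.2  ]
[0.6009 0.0736 0.1039] [-0.9854 -0.1703 -0.0017]
cab [ 0.54280513 -0.0799124   0.30187099] [0.91797    0.31999269 0.78073092]
```

View pics/s1.png

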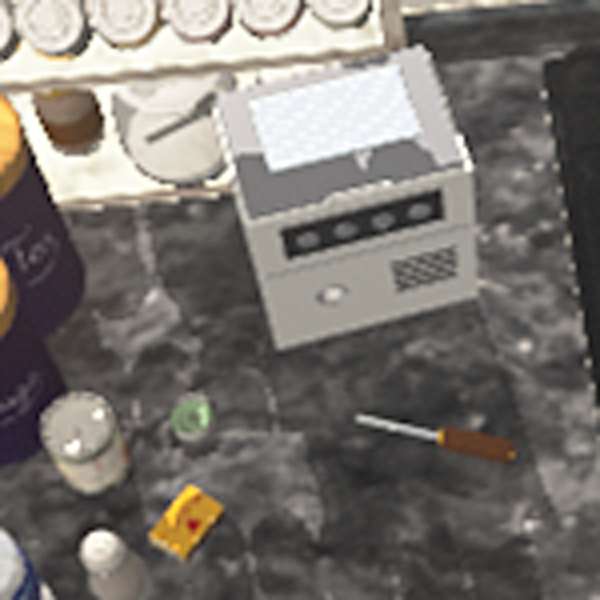

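View pics/t1.png

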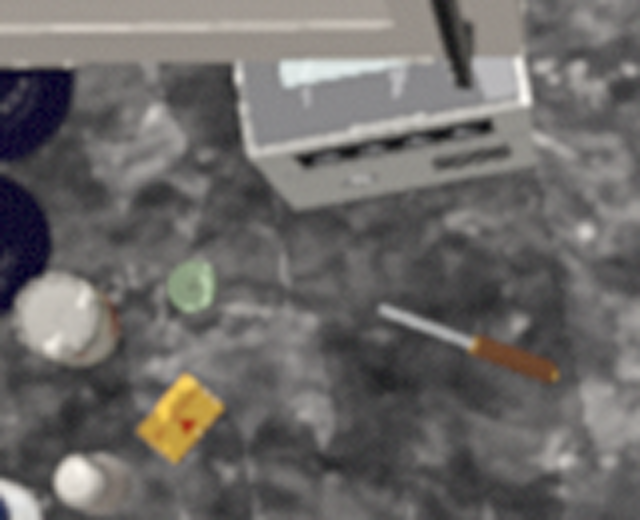

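The crops put the hole at side (273,183.5) and top (270,165). The pin tip is at side (279.5,214.5) and top (275,197), and the handle runs from top (298,206) to (319,214).

```bash
python3 - <<'E'
from h import *
S={n:dict(np.load(n+".npz")) for n in("top","side")}
def tri(a,b):
    A=[];y=[]
    for s,(u,v) in ((S["top"],a),(S["side"],b)):
        T=np.linalg.inv(s["camera_from_world"]);o=T[:3,3]
        d=world(s,u,v,0)-o;d/=np.linalg.norm(d);M=np.eye(3)-np.outer(d,d);A.append(M);y.append(M@o)
    return np.linalg.lstsq(np.vstack(A),np.hstack(y),rcond=None)[0]
for n,a,b in(("hole",(270,165),(273,183.5)),("tip",(275,197.2),(279.5,214.5)),("hf",(298,206.2),(299.5,219.2)),("hb",(319.2,213.7),(318.7,223.8))):
    print(n,tri(a,b).round(4), [world(S["top"],*a,z).round(4) for z in (.01,.015)][0],world(S["side"],*b,.01).round(4), world(S["side"],*b).round(4))
W=cloud(S["side"])
c=W[(W[...,2]>.25)&(W[...,1]>-.1)&(W[...,1]<.3)&(W[...,0]>.5)]
for lo in np.arange(.25,.8,.05):
    q=c[(c[:,2]>lo)&(c[:,2]<lo+.05)]
    if len(q):print(lo.round(2),len(q),q.min(0).round(3),q.max(0).round(3))
W=cloud(S["top"])
for u,v in((200,130),(270,130),(290,110),(285,70)):print(W[v,u].round(3))
E
```

```text
hole [0.6006 0.0781 0.0695] [0.6123 0.0851 0.01  ] [0.6373 0.0818 0.01  ] [0.6032 0.0785 0.0653]
tip [0.5181 0.0699 0.0013] [0.5171 0.0701 0.01  ] [0.5133 0.0683 0.01  ] [0.5134 0.0683 0.0099]
hf [0.491  0.0036 0.0032] [0.4903 0.0033 0.01  ] [0.4876 0.0035 0.01  ] [0.4862 0.0035 0.0128]
hb [ 0.469  -0.0581 -0.0027] [ 0.468  -0.0578  0.01  ] [ 0.4629 -0.058   0.01  ] [ 4.678e-01 -5.850e-02 -4.000e-04]
0.25 501 [ 0.751 -0.099  0.25 ] [0.918 0.295 0.3  ]
0.3 90 [ 0.907 -0.1    0.301] [ 0.919 -0.077  0.349]
0.35 101 [ 0.909 -0.1    0.35 ] [ 0.918 -0.077  0.4  ]
0.4 107 [ 0.909 -0.098  0.4  ] [ 0.919 -0.077  0.45 ]
0.45 677 [ 0.573 -0.099  0.45 ] [0.918 0.3   0.5  ]
0.5 2460 [ 0.572 -0.099  0.5  ] [0.916 0.3   0.55 ]
0.55 2588 [ 0.542 -0.099  0.55 ] [0.789 0.3   0.6  ]
0.6 3140 [ 0.543 -0.1    0.6  ] [0.766 0.3   0.65 ]
0.65 3594 [ 0.543 -0.098  0.65 ] [0.706 0.3   0.7  ]
0.7 4210 [ 0.543 -0.05   0.7  ] [0.592 0.3   0.75 ]
0.75 1516 [ 0.543 -0.049  0.75 ] [0.586 0.3   0.781]
[0.576 0.152 0.531]
[0.577 0.025 0.523]
[ 0.546 -0.028  0.737]
[ 0.577 -0.027  0.803]
```

```bash
cat >> h.py <<'E'
from scipy.spatial.transform import Rotation as Rn
def pose(yaw,tilt):
    y,t=np.radians([yaw,tilt]);p=np.array([np.cos(y),np.sin(y),0]);Z=np.array([0,0,1.])
    z=-np.cos(t)*Z+np.sin(t)*p;x=np.cos(t)*p+np.sin(t)*Z
    return np.stack([x,np.cross(z,x),z],1)
def delta(pos,R):
    s=sense();R0=Rn.from_euler("xyz",s["tool_rot"],degrees=True).as_matrix()
    print("t",round(s["time_s"],2),"tcp",s["tool_pos"].round(4),"offset",(R0.T@(np.array(pos)-s["tool_pos"])).round(4),"dr",Rn.from_matrix(R0.T@R).as_rotvec().round(4))
E
python3 - <<'E'
from h import *
R=pose(69,20);p=np.array([np.cos(np.radians(69)),np.sin(np.radians(69)),0])
c=np.array([.478,-.028,0])-.009*p; c[2]=.027
delta(c-.15*R[:,2],R)
E
```

```text
t 0.1 tcp [ 0.152  -0.6059  0.2526] offset [ 0.4222 -0.4317  0.0852] dr [ 0.166   0.3212 -0.9486]
```

Careful with the scale: turns go in shares of 360 degrees. That gives: 0.166 rad / 6.2832 = 0.0264.

Call:
step_arm:
  plan:
    - {"offset": [0.422,-0.432,0.085],"dr": [0.0264,0.0511,-0.151],"hand": 0.06}
    - {"offset": [0.422,-0.432,0.085],"dr": [0.0264,0.0511,-0.151],"hand": 0.06}
    - {"offset": [0.422,-0.432,0.085],"dr": [0.0264,0.0511,-0.151],"hand": 0.06}
    - {"offset": [0.422,-0.432,0.085],"dr": [0.0264,0.0511,-0.151],"hand": 0.06}
    - {"offset": [0.422,-0.432,0.085],"dr": [0.0264,0.0511,-0.151],"hand": 0.06}
    - {"offset": [0.422,-0.432,0.085],"dr": [0.0264,0.0511,-0.151],"hand": 0.06}
    - {"offset": [0.422,-0.432,0.085],"dr": [0.0264,0.0511,-0.151],"hand": 0.06}
    - {"offset": [0.422,-0.432,0.085],"dr": [0.0264,0.0511,-0.151],"hand": 0.06}
    - {"offset": [0.422,-0.432,0.085],"dr": [0.0264,0.0511,-0.151],"hand": 0.06}
    - {"offset": [0.422,-0.432,0.085],"dr": [0.0264,0.0511,-0.151],"hand": 0.06}
    - {"offset": [0.422,-0.432,0.085],"dr": [0.0264,0.0511,-0.151],"hand": 0.06}
    - {"offset": [0.422,-0.432,0.085],"dr": [0.0264,0.0511,-0.151],"hand": 0.06}
    - {"offset": [0.422,-0.432,0.085],"dr": [0.0264,0.0511,-0.151],"hand": 0.06}
    - {"offset": [0.422,-0.432,0.085],"dr": [0.0264,0.0511,-0.151],"hand": 0.06}
    - {"offset": [0.422,-0.432,0.085],"dr": [0.0264,0.0511,-0.151],"hand": 0.06}
    - {"offset": [0.422,-0.432,0.085],"dr": [0.0264,0.0511,-0.151],"hand": 0.06}
    - {"offset": [0.422,-0.432,0.085],"dr": [0.0264,0.0511,-0.151],"hand": 0.06}
    - {"offset": [0.422,-0.432,0.085],"dr": [0.0264,0.0511,-0.151],"hand": 0.06}
    - {"offset": [0.422,-0.432,0.085],"dr": [0.0264,0.0511,-0.151],"hand": 0.06}
    - {"offset": [0.422,-0.432,0.085],"dr": [0.0264,0.0511,-0.151],"hand": 0.06}

```text
time_s: 1.77
tool_pos: [0.456, -0.0858, 0.1683]
tool_rot: [180.0, -19.9, 68.9]
ft_force: [-1.9, -0.5, 0.8]
gripper_width: 0.704
finger_force: 0.0
```

```bash
python3 - <<'E'
from h import *
s=snapshot("wrist");np.savez("w1.npz",**s);cv2.imwrite("pics/w1.png",s["img"])
W=cloud(s);i=s["img"].astype(int)
m=((i[...,2]>i[...,0]+35)&(abs(W[...,1]+.03)<.12)&(abs(W[...,0]-.48)<.08)&(W[...,2]<.05)).astype(np.uint8)
k,l,st,c=cv2.connectedComponentsWithStats(m);j=1+st[1:,4].argmax();P=W[l==j]
print(st[j],c[j],np.percentile(P,[2,50,98],axis=0).round(4))
T=P[P[:,2]>.016];r=cv2.minAreaRect((T[:,:2]*1000).astype(np.float32));print(r)
print(np.linalg.inv(s["camera_from_world"]).round(3));delta([0,0,0],np.eye(3))
E
```

```text
[314 152  15  63 914] [321.03501094 182.9726477 ] [[ 0.4642 -0.0538  0.0141]
 [ 0.4785 -0.0255  0.0199]
 [ 0.4933  0.0038  0.0215]]
((478.61175537109375, -25.086273193359375), (61.82476806640625, 14.349438667297363), 68.84855651855469)
[[ 0.933  0.36  -0.013  0.468]
 [-0.36   0.932 -0.034 -0.055]
 [-0.     0.036  0.999  0.309]
 [ 0.     0.     0.     1.   ]]
t 1.82 tcp [ 0.4561 -0.0856  0.1683] offset [-0.1364 -0.4565  0.1292] dr [2.4042 1.6498 0.4228]
```

View pics/w1.png

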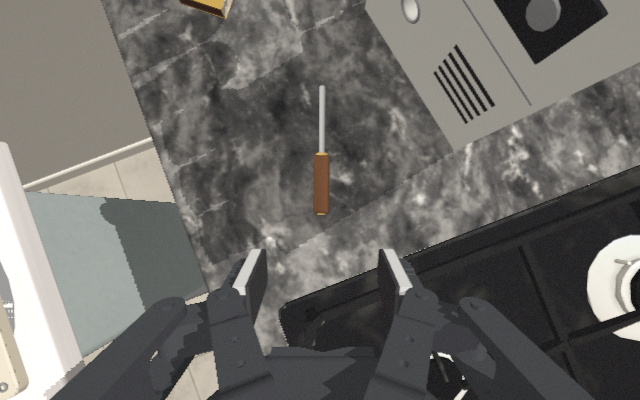

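The wrist view shows the pick clearly. The handle centre is at (321,183), the tip at (322,86), and the pick is aligned with the open fingers.

```bash
python3 - <<'E'
from h import *
R=pose(68.8,20);p=np.array([np.cos(np.radians(68.8)),np.sin(np.radians(68.8)),0])
c=np.array([.4785,-.0255,0])-.009*p; c[2]=.027
delta(c-.04*R[:,2],R);delta(c,R)
E
```

```text
t 1.82 tcp [ 0.4561 -0.0856  0.1683] offset [ 0.0037 -0.0008  0.1117] dr [0.0001 0.0015 0.0021]
t 1.82 tcp [ 0.4561 -0.0856  0.1683] offset [ 0.0037 -0.0008  0.1517] dr [0.0001 0.0015 0.0021]
```

Call:
step_arm:
  plan:
    - {"offset": [0.0037,-0.001,0.04],"dr": [0,0,0],"hand": 0.04}
    - {"offset": [0.0037,-0.001,0.08],"dr": [0,0,0],"hand": 0.04}
    - {"offset": [0.0037,-0.001,0.11],"dr": [0,0,0],"hand": 0.04}
    - {"offset": [0.0037,-0.001,0.125],"dr": [0,0,0],"hand": 0.04}
    - {"offset": [0.0037,-0.001,0.14],"dr": [0,0,0],"hand": 0.04}
    - {"offset": [0.0037,-0.001,0.148],"dr": [0,0,0],"hand": 0.04}
    - {"offset": [0.0037,-0.001,0.151],"dr": [0,0,0],"hand": 0.04}
    - {"offset": [0.0037,-0.001,0.151],"dr": [0,0,0],"hand": 0.04}
    - {"offset": [0.0037,-0.001,0.151],"dr": [0,0,0],"hand": 0.04}

```text
time_s: 2.57
tool_pos: [0.4755, -0.0335, 0.0282]
tool_rot: [179.9, -19.9, 69.0]
ft_force: [0.3, -0.5, -0.9]
gripper_width: 0.471
finger_force: 0.0
```

No contact with the table, so I'll close the fingers.

Call:
step_arm:
  plan:
    - {"offset": [0,0,0],"dr": [0,0,0],"hand": 0.01}
    - {"offset": [0,0,0],"dr": [0,0,0],"hand": 0.0}
    - {"offset": [0,0,0],"dr": [0,0,0],"hand": 0.0}
    - {"offset": [0,0,0],"dr": [0,0,0],"hand": 0.0}
    - {"offset": [0,0,0],"dr": [0,0,0],"hand": 0.0}
    - {"offset": [0,0,0],"dr": [0,0,0],"hand": 0.0}
    - {"offset": [0,0,0],"dr": [0,0,0],"hand": 0.0}
    - {"offset": [0,0,0],"dr": [0,0,0],"hand": 0.0}

```text
time_s: 3.23
tool_pos: [0.4757, -0.0336, 0.0285]
tool_rot: [179.9, -19.9, 69.0]
ft_force: [-3.1, -1.4, 7.1]
gripper_width: 0.167
finger_force: 59.0
```

Call:
step_arm:
  plan:
    - {"offset": [0.007,0,-0.019],"dr": [0,0,0],"hand": 0.0}
    - {"offset": [0.014,0,-0.038],"dr": [0,0,0],"hand": 0.0}
    - {"offset": [0.021,0,-0.056],"dr": [0,0,0],"hand": 0.0}
    - {"offset": [0.0274,0,-0.0752],"dr": [0,0,0],"hand": 0.0}
    - {"offset": [0.0274,0,-0.0752],"dr": [0,0,0],"hand": 0.0}
    - {"offset": [0.0274,0,-0.0752],"dr": [0,0,0],"hand": 0.0}
    - {"offset": [0.0274,0,-0.0752],"dr": [0,0,0],"hand": 0.0}
    - {"offset": [0.0274,0,-0.0752],"dr": [0,0,0],"hand": 0.0}

```text
time_s: 3.9
tool_pos: [0.4745, -0.0327, 0.1068]
tool_rot: [-180.0, -19.9, 69.0]
ft_force: [0.7, -0.2, -0.6]
gripper_width: 0.167
finger_force: 58.9
```

```bash
cat > g.py <<'E'
from h import *
def pin(s,W=None):
    "handle/pin in wrist view: bright pin pixels -> not used"
s=snapshot("wrist");b=snapshot("side");np.savez("w2.npz",**s);np.savez("s2.npz",**b)
cv2.imwrite("pics/w2.png",s["img"]);print(sense()["tool_pos"],sense()["finger_force"])
# machine front plane from side view depth (first picture)
S=dict(np.load("side.npz"));W=cloud(S);i=S["img"].astype(int)
f=(W[...,2]>.03)&(W[...,2]<.195)&(W[...,1]>.0)&(W[...,1]<.14)&(W[...,0]>.57)&(W[...,0]<.63)
P=W[f];mu=P.mean(0);n=np.linalg.svd(P-mu,full_matrices=False)[2][2];n*=np.sign(n[0])
d=(P-mu)@n;P=P[abs(d)<.004];mu=P.mean(0);n=np.linalg.svd(P-mu,full_matrices=False)[2][2];n*=np.sign(n[0])
print("plane",mu.round(4),n.round(4),"yaw",np.degrees(np.arctan2(n[1],n[0])),"rms",((P-mu)@n).std())
for nm,u,v in(("side",273,183.5),("top",270,165)):
    S=dict(np.load(nm+".npz"));T=np.linalg.inv(S["camera_from_world"]);o=T[:3,3];D=world(S,u,v,0)-o
    print(nm,"hole on plane",(o+D*((mu-o)@n)/(D@n)).round(4))
h=np.array([n[1],-n[0],0]); q=(P-mu)@h; print("lateral extent",np.percentile(q,[0.5,99.5]))
E
python3 g.py
```

```text
[ 0.47462484 -0.03262091  0.10688546] 58.89406979084015
plane [0.6013 0.0669 0.1174] [0.9849 0.1726 0.0106] yaw 9.940565196287547 rms 0.0015812569886633782
side hole on plane [0.5999 0.0781 0.0707]
top hole on plane [0.5999 0.0777 0.0729]
lateral extent [-0.06537776  0.06722195]
```

View pics/w2.png

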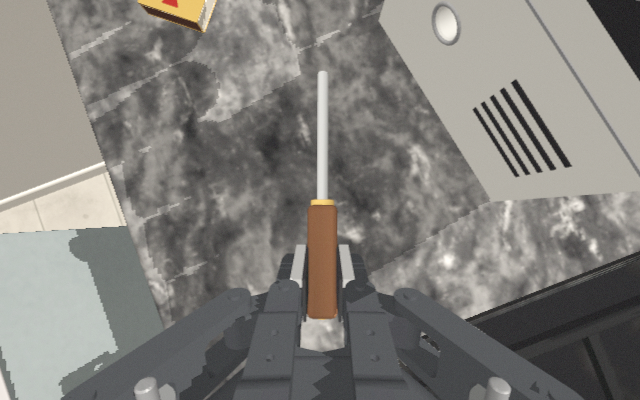

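The wrist view shows the pick held straight, with its pin from (322,198) to the tip at (322,72). The reset hole is at (446,23).

```bash
cat > m.py <<'E'
from h import *
import sys
def pinfit(s):
    """pin axis in world from wrist depth: bright grey columns near image centre"""
    W=cloud(s);i=s["img"].astype(int)
    tz=sense()["tool_pos"][2]
    m=(W[...,2]>tz-.04)&(W[...,2]<tz+.02)&(i[...,2]-i[...,0]<20);m[:,:300]=0;m[:,345:]=0;m[205:]=0
    k,l,st,c=cv2.connectedComponentsWithStats(m.astype(np.uint8));j=1+st[1:,4].argmax()
    v,u=np.nonzero(l==j);rows=np.unique(v);uc=np.array([u[v==r].mean() for r in rows])
    P=np.array([W[r,int(round(q))] for r,q in zip(rows,uc)])
    return rows,uc,P
def hole(s,box):
    x0,y0,x1,y1=box
    g=cv2.GaussianBlur(s["img"][y0:y1,x0:x1],(3,3),0)
    return g
E
python3 - <<'E'
from m import *
s=dict(np.load("w2.npz"));r,u,P=pinfit(s)
print(r[0],r[-1],u[0],u[-1],P[2].round(4),P[len(P)//2].round(4),P[-3].round(4))
d=np.polyfit(r,u,1);print(d)
a,b=P[2:8].mean(0),P[-8:-2].mean(0);q=(a-b)/np.linalg.norm(a-b);print("dir",q.round(4),"yaw",np.degrees(np.arctan2(q[1],q[0])),"pitch",np.degrees(np.arcsin(q[2])))
se=sense();R=Rn.from_euler("xyz",se["tool_rot"],degrees=True).as_matrix()
tip=P[1]-[0,0,.003];print("tip",tip.round(4),"in tool",(R.T@(tip-se["tool_pos"])).round(4))
n=np.array([.9849,.1726,0]);mu=np.array([.6013,.0669,.1174])
T=np.linalg.inv(s["camera_from_world"]);o=T[:3,3];D=world(s,446,23,0)-o;print("hole w",(o+D*((mu-o)@n)/(D@n)).round(4), world(s,432,23).round(4))
W=cloud(s);F=W[10:190,430:600].reshape(-1,3);F=F[(F[:,2]>.03)&(F[:,0]>.57)];m=F.mean(0);nn=np.linalg.svd(F-m,full_matrices=False)[2][2];print("plane w",m.round(4),nn.round(4),((m-mu)@n).round(4))
E
```

```text
71 198 322.0 321.5 [0.5145 0.0707 0.0922] [0.5022 0.0386 0.0914] [0.4901 0.0071 0.092 ]
[-1.03131867e-03  3.22125040e+02]
dir [ 0.3584  0.9336 -0.0029] yaw 68.99649099454648 pitch -0.16550201640329912
tip [0.5148 0.0715 0.0886] in tool [0.0987 0.0003 0.0552]
hole w [0.5991 0.0797 0.0769] [0.5966 0.0872 0.0679]
plane w [0.6104 0.0206 0.0921] [9.853e-01 1.708e-01 3.000e-04] 0.001
```

```bash
python3 - <<'E'
from h import *
R=pose(9.9,20);n=np.array([np.cos(np.radians(9.9)),np.sin(np.radians(9.9)),0])
t=np.array([.5995,.079,.076])-.035*n
delta(t-R@[.0987,.0003,.0552],R)
E
```

```text
t 4.0 tcp [ 0.4746 -0.0326  0.1069] offset [ 0.0651 -0.0493  0.0372] dr [-0.3529  0.0014  0.9697]
```

In the tool's units: -0.035 rad / 6.2832 = -0.0056.

Call:
step_arm:
  plan:
    - {"offset": [0.006,-0.005,0.004],"dr": [-0.0056,0,0.0154],"hand": 0.0}
    - {"offset": [0.013,-0.01,0.0074],"dr": [-0.0111,0,0.0309],"hand": 0.0}
    - {"offset": [0.0195,-0.0148,0.011],"dr": [-0.0169,0,0.0463],"hand": 0.0}
    - {"offset": [0.026,-0.0197,0.015],"dr": [-0.0224,0,0.0618],"hand": 0.0}
    - {"offset": [0.0325,-0.0246,0.0186],"dr": [-0.028,0,0.0772],"hand": 0.0}
    - {"offset": [0.039,-0.0296,0.022],"dr": [-0.0337,0,0.0926],"hand": 0.0}
    - {"offset": [0.0455,-0.0345,0.026],"dr": [-0.0393,0,0.1081],"hand": 0.0}
    - {"offset": [0.052,-0.0394,0.03],"dr": [-0.0449,0,0.1235],"hand": 0.0}
    - {"offset": [0.0586,-0.0444,0.0335],"dr": [-0.0506,0.0002,0.1389],"hand": 0.0}
    - {"offset": [0.065,-0.0493,0.0372],"dr": [-0.0562,0.0002,0.1544],"hand": 0.0}
    - {"offset": [0.065,-0.0493,0.0372],"dr": [-0.0562,0.0002,0.1544],"hand": 0.0}
    - {"offset": [0.065,-0.0493,0.0372],"dr": [-0.0562,0.0002,0.1544],"hand": 0.0}
    - {"offset": [0.065,-0.0493,0.0372],"dr": [-0.0562,0.0002,0.1544],"hand": 0.0}
    - {"offset": [0.065,-0.0493,0.0372],"dr": [-0.0562,0.0002,0.1544],"hand": 0.0}
    - {"offset": [0.065,-0.0493,0.0372],"dr": [-0.0562,0.0002,0.1544],"hand": 0.0}

```text
time_s: 5.25
tool_pos: [0.4556, 0.0532, 0.0946]
tool_rot: [180.0, -20.0, 9.9]
ft_force: [-0.0, 0.3, -0.9]
gripper_width: 0.173
finger_force: 58.9
```

```bash
python3 - <<'E'
from m import *
s=snapshot("wrist");np.savez("w3.npz",**s);cv2.imwrite("pics/w3.png",s["img"])
b=snapshot("side");np.savez("s3.npz",**b)
R=pose(9.9,20);n=np.array([np.cos(np.radians(9.9)),np.sin(np.radians(9.9)),0])
t=np.array([.5995,.079,.076])-.035*n
delta(t-R@[.0987,.0003,.0552],R)
r,u,P=pinfit(s);print(r[0],u[0],r[-1],u[-1],"tip",(P[1]-[0,0,.003]).round(4))
a,b=P[2:8].mean(0),P[-8:-2].mean(0);q=(a-b)/np.linalg.norm(a-b);print("yaw",np.degrees(np.arctan2(q[1],q[0])),"pitch",np.degrees(np.arcsin(q[2])))
E
```

```text
t 5.35 tcp [0.4556 0.0533 0.0947] offset [-0.0006 -0.0009  0.0004] dr [ 0.0008 -0.001  -0.0005]
0 322.0 39 327.0 tip [0.6003 0.0786 0.0835]
yaw 9.834357066890338 pitch 72.34523272306474
```

View pics/w3.png

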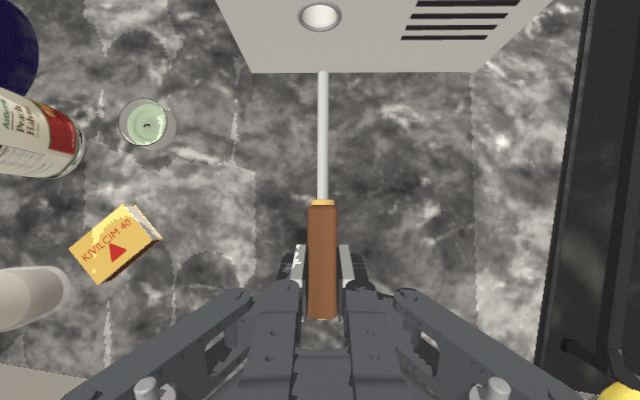

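The wrist view shows the tip at (322,72) pointing straight at the hole, whose ring is centred near (320,16).

```bash
python3 - <<'E'
from m import *
s=dict(np.load("w3.npz"));n=np.array([.9853,.1708,0]);n/=np.linalg.norm(n);mu=np.array([.6104,.0206,.0921])
g=cv2.cvtColor(s["img"][0:60,285:360],cv2.COLOR_BGR2GRAY)
cs,_=cv2.findContours((g<140).astype(np.uint8),cv2.RETR_CCOMP,cv2.CHAIN_APPROX_NONE)
T=np.linalg.inv(s["camera_from_world"]);o=T[:3,3]
for c in cs:
    if len(c)>40:
        e=cv2.fitEllipse(c);u,v=e[0][0]+285,e[0][1];D=world(s,u,v,0)-o
        print(len(c),(u,v),e[1:],"hole",(o+D*((mu-o)@n)/(D@n)).round(4))
W=cloud(s);F=W[10:60,360:400].reshape(-1,3);F=F[F[:,2]>.03];print("plane offset",((F-mu)@n).mean().round(4))
F=F-F.mean(0);k=np.linalg.svd(F,full_matrices=False)[2][2];print("n",k.round(4))
for r in (74,76,80,100,180):print(r,(W[r,322]-[0,0,.003]).round(4))
b=dict(np.load("s3.npz"));cv2.imwrite("pics/s3.png",cv2.resize(b["img"][140:240,200:340],None,fx=5,fy=5,interpolation=2))
E
```

```text
193 (319.67508697509766, 16.957042694091797) ((27.87594223022461, 40.69709396362305), 87.94180297851562) hole [0.6001 0.0799 0.074 ]
plane offset -0.0001
n [ 9.842e-01  1.768e-01 -2.000e-04]
74 [0.5644 0.0723 0.0769]
76 [0.564  0.0723 0.0754]
80 [0.5613 0.0718 0.0764]
100 [0.5505 0.0699 0.0756]
180 [0.5063 0.0622 0.0775]
```

View pics/s3.png

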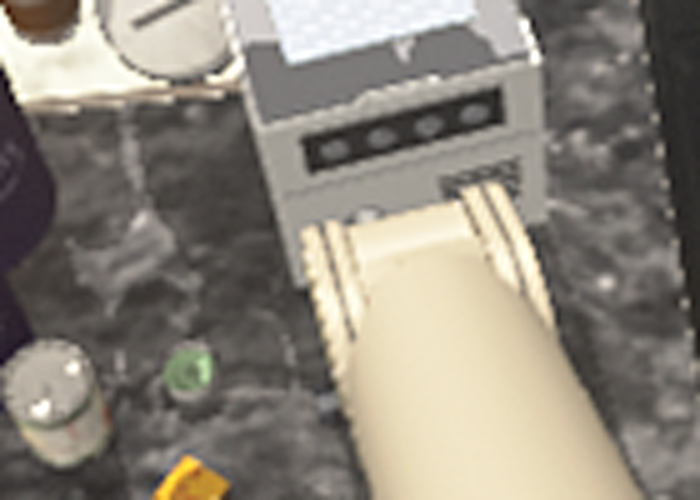

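Call:
step_arm:
  plan:
    - {"offset": [0.009,-0.0012,0.004],"dr": [0,0,0],"hand": 0.0}
    - {"offset": [0.018,-0.0012,0.008],"dr": [0,0,0],"hand": 0.0}
    - {"offset": [0.027,-0.0012,0.011],"dr": [0,0,0],"hand": 0.0}
    - {"offset": [0.033,-0.0012,0.0135],"dr": [0,0,0],"hand": 0.0}
    - {"offset": [0.037,-0.0012,0.0145],"dr": [0,0,0],"hand": 0.0}
    - {"offset": [0.042,-0.0012,0.0162],"dr": [0,0,0],"hand": 0.0}
    - {"offset": [0.0467,-0.0012,0.018],"dr": [0,0,0],"hand": 0.0}
    - {"offset": [0.0467,-0.0012,0.018],"dr": [0,0,0],"hand": 0.0}
    - {"offset": [0.0467,-0.0012,0.018],"dr": [0,0,0],"hand": 0.0}

```text
time_s: 6.1
tool_pos: [0.5046, 0.0636, 0.0938]
tool_rot: [180.0, -20.1, 9.9]
ft_force: [0.0, -0.1, 0.2]
gripper_width: 0.167
finger_force: 58.9
```

```bash
python3 - <<'E'
from m import *
s=snapshot("wrist");cv2.imwrite("pics/w4.png",cv2.resize(s["img"][0:130,230:420],None,fx=4,fy=4,interpolation=2))
e=sense();print(e["tool_pos"],e["ft_force"])
R=Rn.from_euler("xyz",e["tool_rot"],degrees=True).as_matrix();tip=e["tool_pos"]+R@[.0987,.0003,.0552];d=tip-np.array([.6001,.0799,.0745]);n=np.array([.9848,.1736,0]);print("depth",d@n,"left",d@[-.1736,.9848,0],"up",d[2])
E
```

```text
[0.50436773 0.06356545 0.0937594 ] [-1.65911058  1.59376012 -0.58521541]
depth 0.014525864710804966 left 8.70281109287491e-06 up 0.0012329753247150993
```

View pics/w4.png

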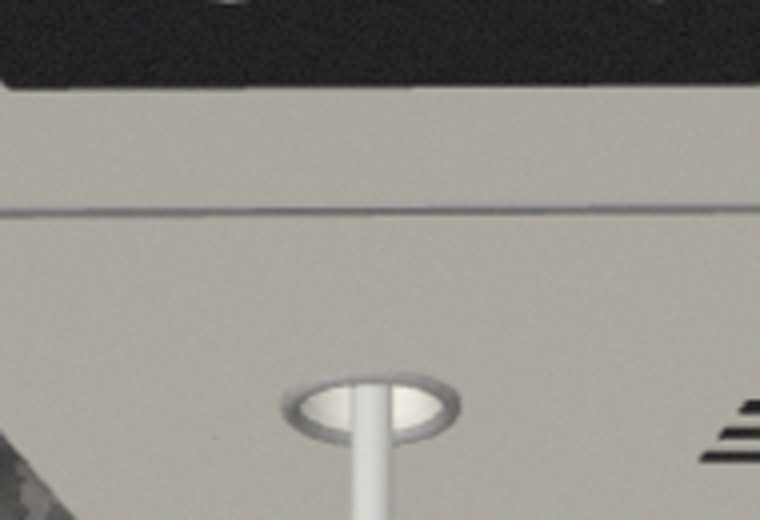

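The pin is inside the bezel and centred sideways. Now I'll advance slowly.

Call:
step_arm:
  plan:
    - {"offset": [0.0017,0,0.0012],"dr": [0,0,0],"hand": 0.0}
    - {"offset": [0.0035,0,0.0021],"dr": [0,0,0],"hand": 0.0}
    - {"offset": [0.0053,0,0.0028],"dr": [0,0,0],"hand": 0.0}
    - {"offset": [0.0072,0,0.0035],"dr": [0,0,0],"hand": 0.0}
    - {"offset": [0.009,0,0.0042],"dr": [0,0,0],"hand": 0.0}
    - {"offset": [0.0091,0,0.0042],"dr": [0,0,0],"hand": 0.0}
    - {"offset": [0.0091,0,0.0042],"dr": [0,0,0],"hand": 0.0}
    - {"offset": [0.0091,0,0.0042],"dr": [0,0,0],"hand": 0.0}

```text
time_s: 6.82
tool_pos: [0.5142, 0.0652, 0.0929]
tool_rot: [179.9, -20.0, 9.9]
ft_force: [-3.5, -0.4, 0.4]
gripper_width: 0.166
finger_force: 59.1
```

```bash
cat > d.py <<'E'
from m import *
for _ in range(3): snapshot("wrist")
e=sense();print(e["time_s"],e["tool_pos"],e["ft_force"],e["joint_torque"].round(2))
R=Rn.from_euler("xyz",e["tool_rot"],degrees=True).as_matrix();tip=e["tool_pos"]+R@[.0987,.0003,.0552];d=tip-np.array([.6001,.0799,.0745]);n=np.array([.9848,.1736,0]);print("depth",d@n,"left",d@[-.1736,.9848,0],"up",d[2])
E
python3 d.py
```

```text
6.9667 [0.51423969 0.06519096 0.09295799] [-4.0680733  -1.75562891 -0.41669584] [ -0.32 -32.51  -3.44 -35.07   0.3   -2.81   0.04]
depth 0.02453016038489255 left -0.00012802277710765708 up 0.0004335678838796597
```

Call:
step_arm:
  plan:
    - {"offset": [0.0009,0,0.0003],"dr": [0,0,0],"hand": 0.0}
    - {"offset": [0.0019,0,0.0007],"dr": [0,0,0],"hand": 0.0}
    - {"offset": [0.0028,0,0.001],"dr": [0,0,0],"hand": 0.0}
    - {"offset": [0.0028,0,0.001],"dr": [0,0,0],"hand": 0.0}
    - {"offset": [0.0028,0,0.001],"dr": [0,0,0],"hand": 0.0}
    - {"offset": [0.0028,0,0.001],"dr": [0,0,0],"hand": 0.0}

```text
time_s: 7.47
tool_pos: [0.5172, 0.0657, 0.0929]
tool_rot: [180.0, -20.0, 9.9]
ft_force: [-4.7, -1.3, 0.5]
gripper_width: 0.17
finger_force: 59.1
```

```bash
python3 d.py;python3 d.py
```

```text
7.6167 [0.51729775 0.06569767 0.09303149] [-4.49033275 -1.32128012  0.0074952 ] [ -0.4  -33.32  -3.73 -36.     0.36  -3.27   0.05]
depth 0.027633132020342267 left -0.00016693014340831303 up 0.0005285165155825
7.7667 [0.51731439 0.06571838 0.09306998] [-4.54313591 -1.1091232   0.83550758] [ -0.4  -33.37  -3.75 -36.05   0.36  -3.29   0.05]
depth 0.027654144308834314 left -0.00014254397471627402 up 0.0005731627388383814
```

The button is about 7 mm down. A little more takes it to the stop.

Call:
step_arm:
  plan:
    - {"offset": [0.0005,0,0.0002],"dr": [0,0,0],"hand": 0.0}
    - {"offset": [0.0009,0,0.0003],"dr": [0,0,0],"hand": 0.0}
    - {"offset": [0.0011,0,0.0004],"dr": [0,0,0],"hand": 0.0}
    - {"offset": [0.0011,0,0.0004],"dr": [0,0,0],"hand": 0.0}
    - {"offset": [0.0011,0,0.0004],"dr": [0,0,0],"hand": 0.0}
    - {"offset": [0.0011,0,0.0004],"dr": [0,0,0],"hand": 0.0}

```text
time_s: 8.27
tool_pos: [0.5182, 0.0659, 0.0928]
tool_rot: [179.9, -20.0, 9.9]
ft_force: [-7.4, -0.5, -0.1]
gripper_width: 0.169
finger_force: 59.2
```

```bash
python3 d.py;python3 d.py
```

```text
8.4167 [0.51816722 0.06585081 0.09282531] [-6.59056042 -1.53498244  0.10889749] [ -0.4  -33.55  -3.78 -36.93   0.44  -3.77   0.04]
depth 0.02850224607968274 left -0.0001668057203941505 up 0.00023742621628668192
8.5667 [0.51813989 0.06588105 0.09280837] [-7.14755245 -1.87825833  0.52602291] [ -0.4  -33.55  -3.78 -36.93   0.44  -3.77   0.04]
depth 0.028479645977694427 left -0.00012738001557724941 up 0.00021453602299220664
```

The force is now about 7 N and steady, so the button is on its stop, well under the 30 N limit. Handing in.

```bash
python3 -c "
from h import *
print(hand_in())"
```

```text
the job is handed in; nothing more can be done
None
```

The pick's pin is in the reset hole and the button is pressed onto its stop with about 7 N. The pick is still gripped and the job is handed in; no verdict came back.

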